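# Lock the free rotor and tighten its cover nut

### The arm

A 6-joint arm with a two-finger parallel gripper is mounted at the origin on a cart in front of the work surface, level with it; the furniture and walls round the work are solid. World frame = base frame: x ahead of the robot, y to its left, z up, the work surface at z = 0. Lengths are in m, angles in degrees, forces in N, time in s.
With the tool pointing down it reaches from about 0.25 to 0.8 m from the base axis. Payload 3.9 kg.
Tool frame: the origin (TCP) lies midway between the tips of the shut fingers; the grasp point (between the pads) lies 19 mm behind it; z points along the fingers, y is the line along which they close (so a half turn about z gives the same grasp; the last joint's range is limited). The gripper opens to 85 mm and grips with 20 to 120 N. Pads are 22 mm wide; open, the fingers measure 114 mm over their backs; the gripper's body (76 mm by 85 mm) begins 54 mm behind the grasp point. The pads swing forward as they close: fully open they stand 13 mm farther back than shut.
Start: joints at [63.656, 14.897, -7.913, 67.191, 0, 90], TCP at [0.233, 0.47, 0.231] pointing down, gripper open.
Joint ranges: [-159.42, 159.42], [-47.68, 98.78], [-73.54, 78.23], [-108.79, 121.32], [-90, 84.71], [-180, 180]. Speed limits (degrees/s): [147.25, 147.25, 180, 180, 180, 180].

### API

Orientations are given as [roll, pitch, yaw] about the fixed x, y, z axes, in that order (R = Rz(yaw) Ry(pitch) Rx(roll)).
In Python, from workcell import arm, viewer gives the robot as it stands. The module is installed in compiled form; this text tells all that it offers.
- The arm moves only by the tool carry_out, never from a script. Its argument "motion" is a list of rows, each a list of 7 numbers: the shift along the world's x, y, z in mm, then the turn, a rotation vector about the world's x, y, z in rad, then the gripper's target within -1 to 1 (shut at 1, half-way at 0, fully open at -1). A call has 1 to 8 rows; each row shifts and turns the commanded pose from where the row before left it; what a row does not reach is not made up. A row lasts 1/8 s, in which the tool goes at most 62.5 mm and 10.7 degrees, less where a joint would pass 70% of its speed; a pose out of reach is approached as far as the arm can. A call is refused whole if a number of a shift passes 62.5 or a number of a turn 0.188, either way. A call with a gripper value outside its range is refused whole. The fingers move at their own pace and stop on an object; "newtons" is the grip in N (left out, the last holds). Time passes only in rows, so rows that do not move let the fingers close. It gives the time, the measured TCP pose, the force, the opening and the grip force at its end, in the units of the state.
- arm.sense(): the state, without advancing time (a new reading comes with each control period).
- viewer.read_camera(name): name is "side" or "top" or "wrist"; returns a dict with "color" (480x640x3 uint8, red, green, blue), "K" (3x3 intrinsics, pixels), "dist_coeffs" ([k1, k2, p1, p2, k3] as OpenCV has them; the pictures are not rectified), "extrinsics" (4x4, takes a point from camera to world coordinates). Camera axes: x right, y down, z forward; pixel columns grow to the right and rows downward; lengths in m; the calibration is good to about 2 mm. A picture is of the moment at which its call begins. There is no depth.
- arm.sign_off(): hands the job in; it is judged then, once.
The state is a dict: "time_s": time; "joint_positions": joint angles; "joint_velocities": joint speeds; "joint_efforts": joint torques, N m; "tcp_pos": TCP position; "eef_rot": TCP orientation; "force": force on the tool from outside, world axes, zero at the start; "ft_torque": the same for the moment, N m; "width": opening from 0.0 (shut) to 1.0 (fully open); "gripper_force": force on a finger pad.
Only numpy, scipy, OpenCV 4.12 (cv2) and the standard library are available. Lean on these libraries where they do the work, as an engineer would, in place of code of your own. Each camera call takes 0.05 s, during which the arm holds its last target. There are 200 camera calls.

### The job

The T-handle nut on the bench spinner's rotor cover is loose and must be turned clockwise until it is snug against its stop, but the rotor spins freely with it. Turn the rotor until one of its rim notches faces the lock slide, push the slide fully home to hold the rotor, tighten the nut, and then slide the lock fully back so that the rotor is free again. Leave the glassware round the spinner standing where it is.

Things in the scene. Friction and masses are not known exactly. Their poses are not given: they have to be found in the camera images.
- spinner: grey bench spinner, fixed to the worktop. Origin: on the spindle axis at the worktop, z up. Its x axis points from the spindle to the lock slide, along a low arm 50 mm wide that ends 178 mm out. Guide cheeks on the arm (113 to 167 mm out, 46 mm wide over both) reach z = 50 mm. Round foot 148 mm across.
- rotor_wheel (a joint): aluminium rotor, a flat wheel 184 mm across, top at z = 54 mm; spins freely both ways without stops, and rests within a few degrees once let go. Rad, growing anticlockwise from above. At 0 its three rim notches lie 0, 120, 240 degrees anticlockwise from the spinner's x axis and its three drive pegs 60, 180, 300: a notch faces the lock at each multiple of 2.094.
- peg_1 (a point): on an upright steel drive peg of the rotor, on its axis at z = 75 mm. Pegs are 12 mm thick (17 mm at the root), 84 mm from the spindle, and reach z = 84 mm; push one sideways to turn the rotor.
- peg_2 (a point): the next drive peg, 120 degrees anticlockwise from the first; same point.
- peg_3 (a point): the third drive peg; same point.
- notch_1 (a point): middle of the mouth of one rim notch, at the rotor's top face, 92 mm from the spindle (two more at 120 and 240 degrees). Mouth about 40 mm wide, funnelling to a straight slot 15.5 mm wide, so the lock's nose centres the rotor if that is within about 0.12 rad.
- t_nut (a joint): T-handle nut that clamps the cover: angle to the rotor in rad, growing CLOCKWISE from above (tightening), firm stop at 2.5 (snug), starts below 0.9, stays where left. Friction 0.15 N m, ten times the rotor's: with the rotor unlocked, pushing the handle spins the rotor and this value hardly changes.
- t_bar (a point): centre of the T-handle's cross bar, on the spindle axis, z = 100 mm; x axis along the bar. Bar 13 mm thick, 109 mm over its ball ends (17 mm balls, 46 mm from the axis). Hub below 22 mm across (32 mm at the cover), top z = 109 mm. Steel cover under it: 104 mm across, top z = 68 mm, so 25 mm is free under the bar. The bar passes inside and above the pegs.
- lock_slide (a joint): lock slide with a 12 mm round steel nose, in m. 0 = fully back (nose 8 mm clear of the rim; starts at 0 to 0.004); grows towards the spindle; 0.028 = fully home in a notch, rotor held. With no notch before it, it stops on the rim at about 0.008. Needs about 2 N and stays where it is left.
- lock_tab (a point): on the lock slide's black upright tab, mid-width and mid-thickness, z = 80 mm. Tab: 10 mm thick along the spinner's x axis, 30 mm wide across it, z = 51 to 93 mm; 146 mm from the spindle with the slide fully back, 118 mm when home.
- erlenmeyer_mid (a point): small stoppered conical glass flask, 68 mm across the foot, narrowing upwards, 137 mm tall; loose, standing close beside the spinner; leave it alone. The point is on its axis, at half its height.
- beaker_1_mid (a point): straight open glass beaker, 67 mm across, 106 mm tall; loose, standing close beside the spinner; leave it alone. The point is on its axis, at half its height.
- beaker_2_mid (a point): straight open glass beaker, 69 mm across, 108 mm tall; loose, standing close beside the spinner; leave it alone. The point is on its axis, at half its height.

How it is judged (in metres and radians):
On the way, in this order (a step that is already met when the one before it is completed fails the run):
1. the lock slide is fully home in a rotor notch while the nut is still loose (value of joint lock_slide above 0.0245 m and value of joint t_nut below 2 rad), for 0.2 s.
2. the nut is turned snug with the rotor locked (value of joint lock_slide above 0.0245 m and value of joint t_nut above 2.4 rad), for 0.1 s.
At the end, for the whole second after the job is handed in: The nut is within 0.1 rad of its stop (value over 2.4), the lock slide is back out of the rotor (value under 0.006 m), and the rotor is at rest (value of joint t_nut above 2.4 rad and value of joint lock_slide below 0.006 m and velocity of joint rotor_wheel between -0.1 and 0.1 rad/s); the robot touches nothing.
It fails at once if the conical flask is shifted by more than 20 mm or tipped (distance of erlenmeyer_mid from where it was at the start of the episode above 0.02 m or angle between erlenmeyer_mid's own z axis and vertical above 0.25 rad).
It fails at once if the beaker is shifted by more than 20 mm or tipped (distance of beaker_1_mid from where it was at the start of the episode above 0.02 m or angle between beaker_1_mid's own z axis and vertical above 0.25 rad).
It fails at once if the beaker is shifted by more than 20 mm or tipped (distance of beaker_2_mid from where it was at the start of the episode above 0.02 m or angle between beaker_2_mid's own z axis and vertical above 0.25 rad).
It also fails if it takes over 67 s, if anything falls off the work surface, if the arm or the gripper's body presses on something with over 40 N, if the wrist force passes 120 N, or if a joint passes its speed limit or range.

## Working session

There is one attempt and no reset: what is moved stays moved. The work goes in short steps, Python scripts to look and compute and a tool call to move; the robot and the scene stay as the last step left them, time stands still between calls to the robot, and variables do not carry over. Pictures are saved under pics/ and viewed, at most 10 in all, crops included, and the job is handed in when it is done.

Besides the shell and the picture viewer there is one more tool, called after "Emit:" as name(argument=value, ...) on one line, values as JSON. carry_out: Moves the arm, as the interface text tells. Its arguments: {"type":"object","properties":{"motion":{"type":"array"},"newtons":{"type":"number"}},"required":["motion"]}

```bash
mkdir -p pics; cat > h.py <<'E'
from workcell import arm, viewer
import numpy as np, cv2, pickle
def snap(n,f):
    d=viewer.read_camera(n); pickle.dump(d,open(f'pics/{f}.pkl','wb')); cv2.imwrite(f'pics/{f}.png',d['color'][:,:,::-1]); return d
def load(f): return pickle.load(open(f'pics/{f}.pkl','rb'))
def ray(d,u,v):
    p=cv2.undistortPoints(np.array([[[u,v]]],float),np.array(d['K']),np.array(d['dist_coeffs']))[0,0]
    T=np.array(d['extrinsics']); return T[:3,3],T[:3,:3]@np.array([p[0],p[1],1])
def atz(d,u,v,z):
    o,r=ray(d,u,v); return o+r*(z-o[2])/r[2]
def proj(d,P):
    T=np.linalg.inv(np.array(d['extrinsics'])); P=np.atleast_2d(P)@T[:3,:3].T+T[:3,3]
    return cv2.projectPoints(P,np.zeros(3),np.zeros(3),np.array(d['K']),np.array(d['dist_coeffs']))[0][:,0]
E
python3 - <<'E'
from h import *
for n in('top','side'):
    d=snap(n,n+'0'); print(n,d['K'][0],np.round(d['extrinsics'],3))
print(arm.sense())
E
```

```text
top [501.71784621   0.         317.71613594] [[-0.026 -0.994  0.103  0.486]
 [-1.     0.024 -0.019  0.04 ]
 [ 0.016 -0.104 -0.994  0.934]
 [ 0.     0.     0.     1.   ]]
side [473.00568038   0.         326.82182454] [[-0.886 -0.382  0.263  0.343]
 [-0.464  0.717 -0.521  0.524]
 [ 0.011 -0.583 -0.812  0.815]
 [ 0.     0.     0.     1.   ]]
{'time_s': 0.1, 'joint_positions': array([ 6.36565135e+01,  1.49333527e+01, -7.97550900e+00,  6.71916053e+01,
       -2.40761169e-04,  9.00014375e+01]), 'joint_velocities': array([ 0.02187114, -0.1058994 ,  0.09578448, -0.00400976,  0.0147802 ,
        0.03541996]), 'joint_efforts': array([ 9.00924606e-04, -4.06507480e+01,  2.54527903e+01,  1.00757522e-02,
        1.28441918e-06,  3.27592268e-06]), 'tcp_pos': array([0.23270617, 0.46994381, 0.23055436]), 'eef_rot': array([-1.79899533e+02,  2.43281501e-04,  1.53655076e+02]), 'force': array([-0.6201166 , -0.15512296, -0.65122137]), 'ft_torque': array([-0.02208709, -0.04206079, -0.01953163]), 'gripper_force': 0.0, 'width': 0.9991355742935706}
```

View pics/top0.png

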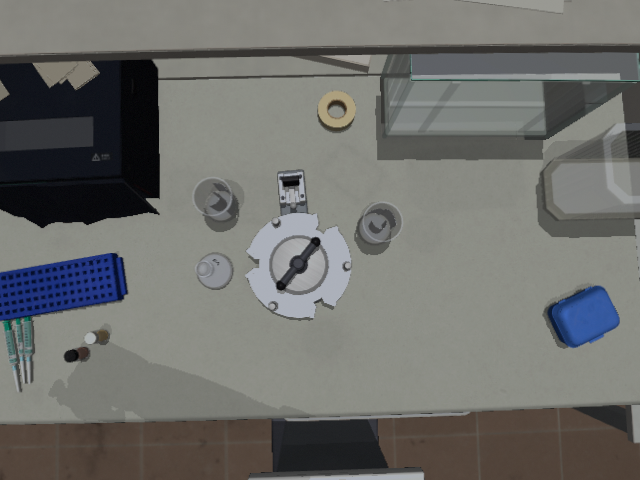

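View pics/side0.png

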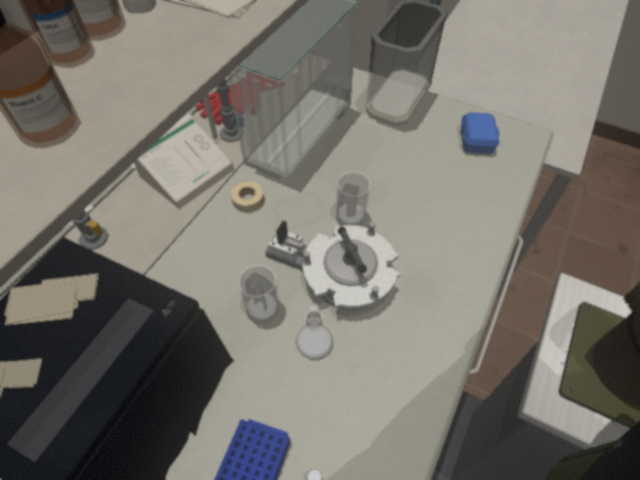

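The top view shows the spinner at about (299,265) with the lock on its far side (291,185). There is a beaker at (215,203), another at (380,223), and the flask at (213,270). I'll enlarge it.

```bash
python3 - <<'E'
from h import *
d=load('top0'); c=d['color'][160:330,185:411,::-1]; cv2.imwrite('pics/c0.png',cv2.resize(c,None,fx=3.5,fy=3.5,interpolation=cv2.INTER_CUBIC))
E
```

```text
(no output)
```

View pics/c0.png

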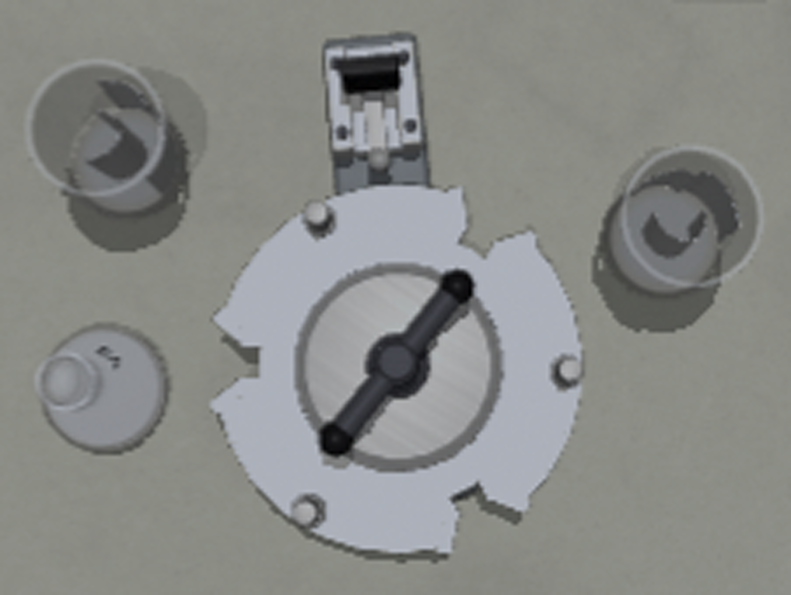

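The enlarged view gives these crop pixels: pegs at (318,213), (568,366) and (307,510); bar balls at (458,285) and (335,438); tab top near (368,62); notches at (478,248), (235,360) and (485,500).

```bash
python3 - <<'E'
from h import *
d=load('top0')
g=lambda u,v,z: atz(d,185+u/3.5,160+v/3.5,z)
pg=[g(318,213,.084),g(568,368,.084),g(307,512,.084)]
for p in pg: print('peg',p.round(4))
A=np.array([[2*p[0],2*p[1],1] for p in pg]); b=[p[0]**2+p[1]**2 for p in pg]
s=np.linalg.solve(A,b); c=s[:2]; print('centre',c,'R',np.sqrt(s[2]+c@c))
print('hub',g(397,365,.109).round(4))
b1,b2=g(458,285,.104),g(335,438,.104); print('balls',b1.round(4),b2.round(4),(b1+b2)/2,np.linalg.norm(b1-b2),'ang',np.degrees(np.arctan2(*(b1-b2)[1::-1])))
t=[g(333,57,.093),g(403,57,.093)];print('tab back top edge',t)
t=(t[0]+t[1])/2
ar=[g(323,40,.045),g(417,35,.045),g(335,190,.03),g(428,187,.03)]; print('arm',np.round(ar,4))
for p in pg: print('peg ang',np.degrees(np.arctan2(*(p[:2]-c)[::-1])))
print('lock ang (tab)',np.degrees(np.arctan2(*(t[:2]-c)[::-1])),np.linalg.norm(t[:2]-c))
m=g(380,157,.04);print('nose',m,np.degrees(np.arctan2(*(m[:2]-c)[::-1])),np.linalg.norm(m[:2]-c))
for n,u,v,z in(('bk1 rim',95,127,.107),('bk1 base',122,165,.003),('bk2 rim',692,215,.107),('bk2 base',662,240,.003),('flask top',67,382,.137),('flask base',105,388,.0)): print(n,g(u,v,z).round(3))
E
```

```text
peg [0.6013 0.0951 0.084 ]
peg [ 0.5227 -0.0245  0.084 ]
peg [0.4568 0.1029 0.084 ]
centre [0.52686492 0.05838869] R 0.08298295208868608
hub [0.5251 0.0577 0.109 ]
balls [0.5625 0.028  0.104 ] [0.4917 0.0877 0.104 ] [0.52711211 0.05787038 0.104     ] 0.09259145735669216 ang -40.11729875038591
tab back top edge [array([0.67656257, 0.08594188, 0.093     ]), array([0.67578544, 0.05184476, 0.093     ])]
arm [[0.6965 0.0936 0.045 ]
 [0.698  0.045  0.045 ]
 [0.6204 0.0896 0.03  ]
 [0.6209 0.0412 0.03  ]]
peg ang 26.269001526768186
peg ang -92.87800821136437
peg ang 147.5386247190473
lock ang (tab) 4.024407094111748 0.14967814903722523
nose [0.635566   0.06557352 0.04      ] 3.781585091584896 0.10893826518111922
bk1 rim [0.642 0.199 0.107]
bk1 base [0.641 0.205 0.003]
bk2 rim [ 0.593 -0.084  0.107]
bk2 base [ 0.593 -0.083  0.003]
flask top [0.52  0.207 0.137]
flask base [0.522 0.215 0.   ]
```

Emit:
carry_out(motion=[[28, -45.75, -6, 0, 0, -0.0145, 0], [28, -45.75, -6, 0, 0, -0.0145, 0], [28, -45.75, -6, 0, 0, -0.0145, 0], [28, -45.75, -6, 0, 0, -0.0145, 0], [28, -45.75, -6, 0, 0, -0.0145, 0], [28, -45.75, -6, 0, 0, -0.0145, 0], [28, -45.75, -6, 0, 0, -0.0145, 0], [28, -45.75, -6, 0, 0, -0.0145, 0]], newtons=30)

```text
time_s: 1.1
tcp_pos: [0.4574, 0.1028, 0.1829]
eef_rot: [-180.0, -0.0, 147.0]
force: [-0.4, 1.2, 0.2]
width: 0.5
gripper_force: 0.0
```

Emit:
carry_out(motion=[[0, 0, 0, 0, 0, 0, 0], [0, 0, 0, 0, 0, 0, 0]])

```text
time_s: 1.35
tcp_pos: [0.4564, 0.1044, 0.1829]
eef_rot: [-180.0, -0.1, 147.0]
force: [0.2, 0.2, -0.0]
width: 0.501
gripper_force: 0.0
```

```bash
python3 - <<'E'
from h import *
s=arm.sense(); print(s); d=snap('wrist','w1'); print(np.round(d['extrinsics'],3))
E
```

```text
{'time_s': 1.35, 'joint_positions': array([ 1.28661944e+01,  1.10238299e+01, -2.05981557e+01,  5.84577040e+01,
        3.16014904e-02,  4.58948703e+01]), 'joint_velocities': array([ 1.7354379 , -0.46983137, -0.15082036, -0.07622819, -0.08036506,
       -0.11874553]), 'joint_efforts': array([-9.18312762e-01, -3.51023769e+01,  2.42636150e+01, -5.66659088e-02,
       -5.18011989e-02, -1.66913444e-03]), 'tcp_pos': array([0.45637557, 0.10442187, 0.1829194 ]), 'eef_rot': array([-1.79964772e+02, -7.81539951e-02,  1.46971278e+02]), 'force': array([ 0.18719914,  0.20369535, -0.00903779]), 'ft_torque': array([-0.00870944,  0.02632793, -0.02312779]), 'gripper_force': 0.0, 'width': 0.500721057906523}
[[ 0.545  0.793  0.272  0.387]
 [ 0.838 -0.516 -0.177  0.149]
 [ 0.     0.324 -0.946  0.325]
 [ 0.     0.     0.     1.   ]]
```

View pics/w1.png

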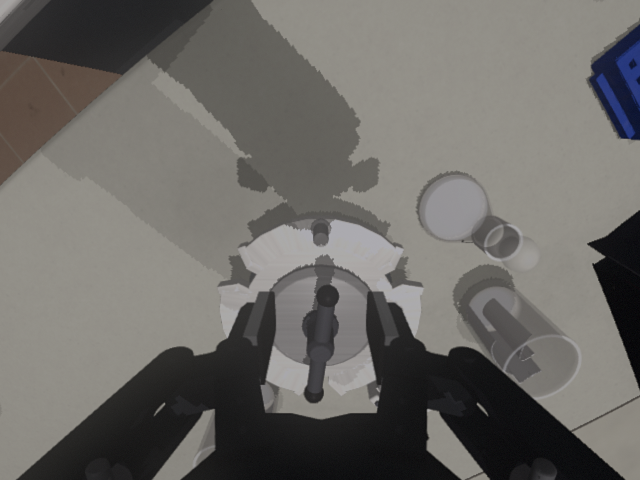

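The wrist view shows the near peg at about (321,228), centred between the fingers. The bar and hub are behind it.

```bash
python3 - <<'E'
from h import *
d=load('w1'); print(atz(d,321,225,.084), atz(d,321,350,.109), proj(d,[[.4564,.104,.084],[.4564,.104,.054],[.5268,.0582,.109]]))
E
```

```text
[0.44851676 0.10941541 0.084     ] [0.52492801 0.05973168 0.109     ] [[320.66878668 237.31300485]
 [320.65176991 225.47427429]
 [320.65147459 352.6149177 ]]
```

Emit:
carry_out(motion=[[0, 0, -40, 0, 0, 0, 0], [0, 0, -40, 0, 0, 0, 0], [0, 0, -20, 0, 0, 0, 0], [0, 0, -20, 0, 0, 0, 0], [0, 0, 0, 0, 0, 0, 0]])

```text
time_s: 2.02
tcp_pos: [0.4549, 0.1054, 0.0622]
eef_rot: [-179.9, -0.2, 147.2]
force: [-0.2, 0.5, 0.3]
width: 0.499
gripper_force: 0.0
```

Emit:
carry_out(motion=[[0, 0, 0, 0, 0, 0, 1], [0, 0, 0, 0, 0, 0, 1], [0, 0, 0, 0, 0, 0, 1], [0, 0, 0, 0, 0, 0, 1], [0, 0, 0, 0, 0, 0, 1]])

```text
time_s: 2.65
tcp_pos: [0.4575, 0.105, 0.0643]
eef_rot: [179.9, 0.0, 147.0]
force: [-2.1, 1.8, 6.6]
width: 0.124
gripper_force: 29.7
```

Emit:
carry_out(motion=[[-3.4, -5.8, 0, 0, 0, 0.08, 1], [-3.0, -6.0, 0, 0, 0, 0.08, 1], [-2.5, -6.3, 0, 0, 0, 0.08, 1], [-2.0, -6.4, 0, 0, 0, 0.08, 1]])

```text
time_s: 3.15
tcp_pos: [0.446, 0.0802, 0.0643]
eef_rot: [179.9, 0.0, 165.5]
force: [-2.7, 1.0, 7.8]
width: 0.128
gripper_force: 29.8
```

Emit:
carry_out(motion=[[-1.4, -6.6, 0, 0, 0, 0.08, 1], [-0.9, -6.7, 0, 0, 0, 0.08, 1], [-0.4, -6.7, 0, 0, 0, 0.08, 1], [0.2, -6.7, 0, 0, 0, 0.08, 1], [0, 0, 0, 0, 0, 0, 1], [0, 0, 0, 0, 0, 0, 1]])

```text
time_s: 3.9
tcp_pos: [0.443, 0.053, 0.0643]
eef_rot: [180.0, -0.0, -176.3]
force: [-5.2, 0.6, 9.6]
width: 0.121
gripper_force: 30.0
```

```bash
python3 - <<'E'
from h import *
s=arm.sense(); p=s['tcp_pos']; print(p,s['eef_rot'],s['force'])
print(np.degrees(np.arctan2(p[1]-.0582,p[0]-.5268)))
d=snap('top','t1'); c=d['color'][160:330,185:411,::-1]; cv2.imwrite('pics/c1.png',cv2.resize(c,None,fx=3.5,fy=3.5,interpolation=cv2.INTER_CUBIC))
E
```

```text
[0.4430479  0.05303032 0.0643093 ] [ 1.79993546e+02 -1.75223494e-02 -1.76341093e+02] [-5.20337765  0.55365447  9.57403229]
-176.4678448342072
```

View pics/c1.png

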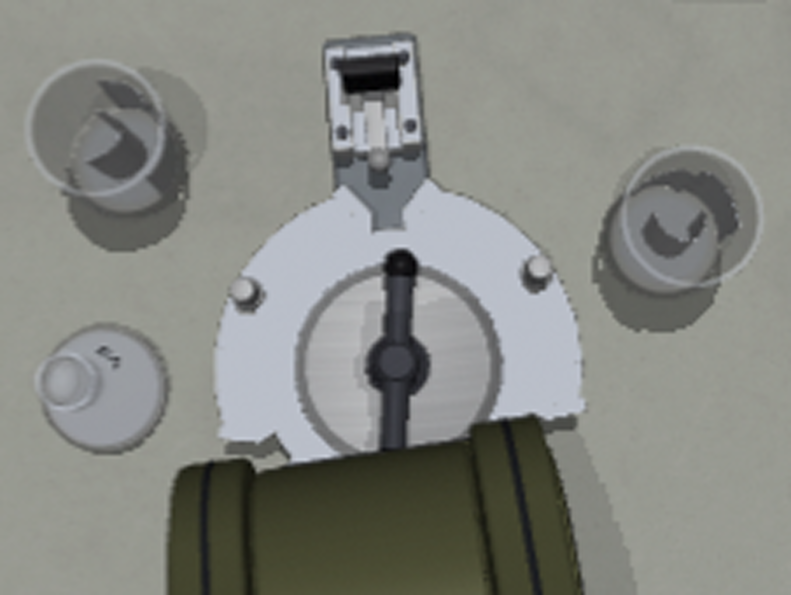

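The notch slot at (388,225) faces the nose at (380,157), and the bar is nearly in line with the lock. I'll release the peg and go to the tab.

Emit:
carry_out(motion=[[0, 0, 0, 0, 0, 0, 0], [0, 0, 0, 0, 0, 0, 0], [0, 0, 0, 0, 0, 0, 0], [0, 0, 30, 0, 0, 0, 0], [0, 0, 50, 0, 0, 0, 0], [0, 0, 40, 0, 0, 0, 0]])

```text
time_s: 4.7
tcp_pos: [0.4438, 0.0532, 0.1848]
eef_rot: [-180.0, 0.0, -176.3]
force: [0.6, 1.0, -0.7]
width: 0.5
gripper_force: 0.0
```

Emit:
carry_out(motion=[[28, 1.9, 0, 0, 0, -0.18, 0], [28, 1.9, 0, 0, 0, -0.18, 0], [28, 1.9, 0, 0, 0, -0.18, 0], [28, 1.9, 0, 0, 0, -0.18, 0], [28, 1.9, 0, 0, 0, -0.18, 0], [28, 1.9, 0, 0, 0, -0.18, 0], [28, 1.9, 0, 0, 0, -0.18, 0], [28, 1.9, 0, 0, 0, -0.18, 0]])

```text
time_s: 5.7
tcp_pos: [0.6684, 0.0685, 0.1827]
eef_rot: [-180.0, 0.0, 100.8]
force: [0.7, -0.5, 0.1]
width: 0.499
gripper_force: 0.0
```

Emit:
carry_out(motion=[[3, 0, 0, 0, 0, -0.128, 0], [0, 0, 0, 0, 0, 0, 0]])

```text
time_s: 5.95
tcp_pos: [0.6707, 0.0684, 0.1824]
eef_rot: [-179.9, 0.0, 93.9]
force: [-1.0, -0.3, 0.2]
width: 0.5
gripper_force: 0.0
```

```bash
python3 - <<'E'
from h import *
s=arm.sense(); p=s['tcp_pos']; print(p,s['eef_rot'],s['force'])
d=snap('wrist','w2'); c=.0; L=np.array([.9978,.0663]);
for r in(.139,.149): print(r,proj(d,[[.5268+r*L[0]-w*L[1],.0582+r*L[1]+w*L[0],.093] for w in(-.015,.015)]))
E
```

```text
[0.67072725 0.06841822 0.18241491] [-1.79935558e+02  5.55933138e-03  9.39218116e+01] [-1.02730924 -0.3123154   0.21298888]
0.139 [[312.69584926 261.41472185]
 [312.46105318 222.06073913]]
0.149 [[326.36535825 261.44306134]
 [326.68673722 222.08971973]]
```

View pics/w2.png

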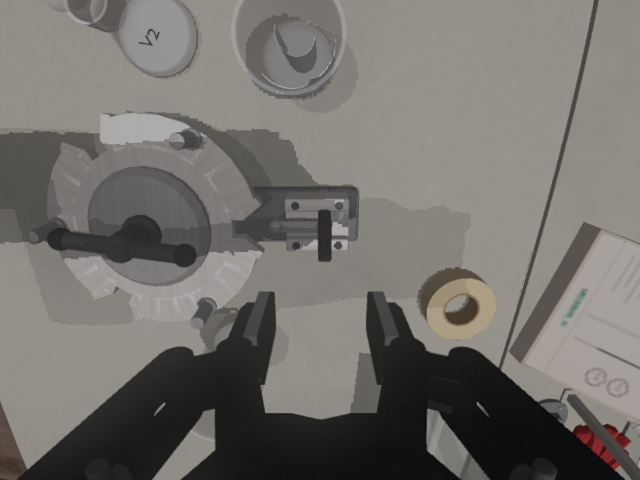

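The tab top is at (324, 241). The prediction for r = 144 mm was u = 320, so the tab is about 3 mm further out, at x ≈ 0.673. I'll descend and grip.

Emit:
carry_out(motion=[[2, 0, -40, 0, 0, 0, 0], [0, 0, -40, 0, 0, 0, 0], [0, 0, -20, 0, 0, 0, 0], [0, 0, -18, 0, 0, 0, 0], [0, 0, 0, 0, 0, 0, 0]])

```text
time_s: 6.62
tcp_pos: [0.6705, 0.0683, 0.0637]
eef_rot: [-179.8, 0.0, 93.9]
force: [-0.4, -0.1, -0.5]
width: 0.498
gripper_force: 0.0
```

Emit:
carry_out(motion=[[0, 0, 0, 0, 0, 0, 1], [0, 0, 0, 0, 0, 0, 1], [0, 0, 0, 0, 0, 0, 1], [0, 0, 0, 0, 0, 0, 1], [0, 0, 0, 0, 0, 0, 1]])

```text
time_s: 7.25
tcp_pos: [0.6734, 0.0686, 0.0666]
eef_rot: [179.9, -0.0, 93.9]
force: [-0.6, -0.5, 5.2]
width: 0.109
gripper_force: 33.0
```

Emit:
carry_out(motion=[[-3, -0.2, 0, 0, 0, 0, 1], [-4, -0.3, 0, 0, 0, 0, 1], [-4, -0.3, 0, 0, 0, 0, 1], [-4, -0.2, 0, 0, 0, 0, 1], [0, 0, 0, 0, 0, 0, 1]])

```text
time_s: 7.88
tcp_pos: [0.6586, 0.0675, 0.0666]
eef_rot: [179.8, 0.0, 93.8]
force: [0.6, -0.3, 6.2]
width: 0.113
gripper_force: 33.1
```

Emit:
carry_out(motion=[[-4, -0.3, 0, 0, 0, 0, 1], [-4, -0.2, 0, 0, 0, 0, 1], [-3, -0.2, 0, 0, 0, 0, 1], [0, 0, 0, 0, 0, 0, 1]])

```text
time_s: 8.38
tcp_pos: [0.6477, 0.0667, 0.0666]
eef_rot: [179.8, 0.0, 93.8]
force: [0.7, -0.6, 5.7]
width: 0.111
gripper_force: 33.1
```

Emit:
carry_out(motion=[[-1.5, -0.1, 0, 0, 0, 0, 1], [-1.5, 0, 0, 0, 0, 0, 1], [-1, 0, 0, 0, 0, 0, 1], [0, 0, 0, 0, 0, 0, 1]])

```text
time_s: 8.88
tcp_pos: [0.6455, 0.0666, 0.0667]
eef_rot: [179.7, 0.0, 93.8]
force: [5.9, -1.5, 4.9]
width: 0.111
gripper_force: 32.9
```

The slide stopped on a firm contact after 28 mm of travel, so it is home. I'll release it and go above the bar.

Emit:
carry_out(motion=[[0, 0, 0, 0, 0, 0, 0], [0, 0, 0, 0, 0, 0, 0], [0, 0, 0, 0, 0, 0, 0], [0, 0, 30, 0, 0, 0, 0], [0, 0, 50, 0, 0, 0, 0], [0, 0, 40, 0, 0, 0, 0]])

```text
time_s: 9.62
tcp_pos: [0.6423, 0.0667, 0.1866]
eef_rot: [-180.0, -0.0, 93.8]
force: [0.6, 0.0, -0.2]
width: 0.495
gripper_force: 0.0
```

Emit:
carry_out(motion=[[-19.2, -0.9, 0, 0, 0, 0.1815, 0], [-19.2, -0.9, 0, 0, 0, 0.1815, 0], [-19.2, -0.9, 0, 0, 0, 0.1815, 0], [-19.2, -0.9, 0, 0, 0, 0.1815, 0], [-19.2, -0.9, 0, 0, 0, 0.1815, 0], [-19.2, -0.9, 0, 0, 0, 0.1815, 0], [-19.2, -0.9, 0, 0, 0, 0.1815, 0], [-19.2, -0.9, 0, 0, 0, 0.1815, 0]])

```text
time_s: 10.62
tcp_pos: [0.4877, 0.0594, 0.185]
eef_rot: [-180.0, -0.1, 177.4]
force: [-0.9, 0.6, -0.3]
width: 0.503
gripper_force: 0.0
```

Emit:
carry_out(motion=[[0, 0, 0, 0, 0, 0, 0], [0, 0, 0, 0, 0, 0, 0]])

```text
time_s: 10.88
tcp_pos: [0.4897, 0.0595, 0.1854]
eef_rot: [180.0, 0.0, 176.9]
force: [-0.5, -0.4, 0.7]
width: 0.501
gripper_force: 0.0
```

```bash
python3 - <<'E'
from h import *
s=arm.sense(); p=s['tcp_pos']; print(p,s['eef_rot'],s['force'],s['joint_positions'])
d=snap('wrist','w3');print(proj(d,[[.5268,.0582,.109],[.4918,.06,.1065],[.481,.0605,.1]]))
E
```

```text
[0.48971921 0.05954756 0.18538018] [1.79990554e+02 4.96304818e-02 1.76885826e+02] [-0.49167716 -0.39237155  0.73102156] [ 6.93244580e+00  1.32236169e+01 -1.72842747e+01  5.94415910e+01
  6.43548736e-04  1.00466160e+01]
[[322.59719957 296.27790885]
 [322.52189036 249.47796997]
 [322.36686677 231.64192055]]
```

View pics/w3.png

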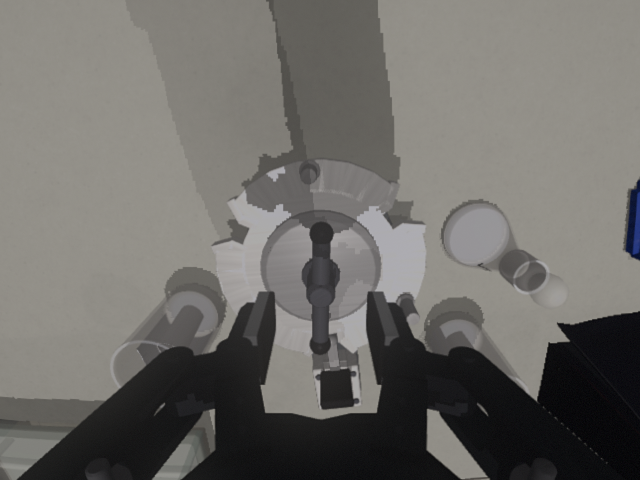

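The bar runs straight up the picture at u ≈ 320, in line with the tool. The near ball is at (321,233) and the hub at about (320,290). I'll descend at r = 26 mm and grip the bar between hub and ball.

Emit:
carry_out(motion=[[11, 0, -30, 0, 0, 0, 0], [0, 0, -36, 0, 0, 0, 0], [0, 0, -20, 0, 0, 0, 0], [0, 0, -20, 0, 0, 0, 0], [0, 0, 0, 0, 0, 0, 0]])

```text
time_s: 11.55
tcp_pos: [0.4992, 0.0593, 0.0778]
eef_rot: [-180.0, -0.2, 177.0]
force: [0.5, 1.0, -0.1]
width: 0.497
gripper_force: 0.0
```

Emit:
carry_out(motion=[[0, 0, 0, 0, 0, 0, 1], [0, 0, 0, 0, 0, 0, 1], [0, 0, 0, 0, 0, 0, 1], [0, 0, 0, 0, 0, 0, 1], [0, 0, 0, 0, 0, 0, 1]])

```text
time_s: 12.18
tcp_pos: [0.5011, 0.0591, 0.0802]
eef_rot: [-180.0, 0.1, 177.0]
force: [1.3, -2.8, 6.0]
width: 0.138
gripper_force: 29.7
```

```bash
python3 - <<'E'
from h import *
s=arm.sense(); p=s['tcp_pos']; print(p,s['eef_rot'],s['force'],s['ft_torque'])
c=np.array([526.8,58.2]); v=p[:2]*1000-c; r=np.linalg.norm(v); a=np.arctan2(v[1],v[0]); print(r,np.degrees(a))
w=.15
for k in range(18):
    q=lambda k: r*np.array([np.cos(a-w*k),np.sin(a-w*k)])
    print(k,np.round(q(k+1)-q(k),1))
E
```

```text
[0.50110151 0.05910417 0.08022404] [-1.79964991e+02  1.46282506e-01  1.77008340e+02] [ 1.28132008 -2.77098311  6.01507538] [-0.6268349  -0.12016596 -0.05898286]
25.714388352405496 177.98494662716095
0 [0.4 3.8]
1 [1.  3.7]
2 [1.5 3.5]
3 [2.  3.3]
4 [2.5 2.9]
5 [2.9 2.5]
6 [3.3 2. ]
7 [3.5 1.5]
8 [3.7 1. ]
9 [3.8 0.4]
10 [ 3.9 -0.2]
11 [ 3.8 -0.7]
12 [ 3.6 -1.3]
13 [ 3.4 -1.8]
14 [ 3.1 -2.3]
15 [ 2.7 -2.7]
16 [ 2.3 -3.1]
17 [ 1.8 -3.4]
```

Emit:
carry_out(motion=[[0.4, 3.8, 0, 0, 0, -0.15, 1], [1.0, 3.7, 0, 0, 0, -0.15, 1], [1.5, 3.5, 0, 0, 0, -0.15, 1], [2.0, 3.3, 0, 0, 0, -0.15, 1]], newtons=40)

```text
time_s: 12.68
tcp_pos: [0.5066, 0.0738, 0.0802]
eef_rot: [179.9, 0.2, 142.4]
force: [2.0, -3.8, 3.8]
width: 0.134
gripper_force: 38.9
```

Emit:
carry_out(motion=[[2.5, 2.9, 0, 0, 0, -0.15, 1], [2.9, 2.5, 0, 0, 0, -0.15, 1], [3.3, 2.0, 0, 0, 0, -0.15, 1], [3.5, 1.5, 0, 0, 0, -0.15, 1]])

```text
time_s: 13.18
tcp_pos: [0.5193, 0.0829, 0.0803]
eef_rot: [179.8, 0.1, 108.0]
force: [3.8, -3.2, 3.9]
width: 0.135
gripper_force: 39.0
```

```bash
python3 - <<'E'
from h import *
s=arm.sense(); p=s['tcp_pos']; print(p,s['eef_rot'],s['force'],s['ft_torque'])
c=np.array([526.8,58.2]); v=p[:2]*1000-c; r=np.linalg.norm(v); a=np.arctan2(v[1],v[0]); print(r,np.degrees(a))
E
```

```text
[0.51932814 0.0828658  0.08027849] [1.79766016e+02 7.24975084e-02 1.08032361e+02] [ 3.77217475 -3.16265874  3.91244407] [-0.60339785 -0.62462883  0.22523123]
25.77266979333758 106.85281030491728
```

Emit:
carry_out(motion=[[3.7, 1.0, 0, 0, 0, -0.15, 1], [3.8, 0.4, 0, 0, 0, -0.15, 1]])

```text
time_s: 13.42
tcp_pos: [0.5272, 0.0842, 0.0803]
eef_rot: [179.7, 0.0, 90.9]
force: [4.7, -2.1, 3.4]
width: 0.135
gripper_force: 39.0
```

Emit:
carry_out(motion=[[2.6, -0.1, 0, 0, 0, -0.1, 1], [2.6, -0.3, 0, 0, 0, -0.1, 1]])

```text
time_s: 13.68
tcp_pos: [0.5324, 0.0838, 0.0803]
eef_rot: [179.7, -0.1, 79.5]
force: [3.6, -2.2, 3.1]
width: 0.139
gripper_force: 39.1
```

Emit:
carry_out(motion=[[2.5, -0.6, 0, 0, 0, -0.1, 1], [2.4, -0.9, 0, 0, 0, -0.1, 1]])

```text
time_s: 13.92
tcp_pos: [0.5376, 0.0824, 0.0803]
eef_rot: [179.7, -0.1, 68.0]
force: [4.4, -2.3, 2.0]
width: 0.131
gripper_force: 39.0
```

Emit:
carry_out(motion=[[2.3, -1.1, 0, 0, 0, -0.1, 1], [2.2, -1.4, 0, 0, 0, -0.1, 1]])

```text
time_s: 14.18
tcp_pos: [0.5423, 0.08, 0.0803]
eef_rot: [179.7, -0.2, 56.6]
force: [5.4, -1.6, 0.7]
width: 0.135
gripper_force: 39.1
```

Emit:
carry_out(motion=[[2.0, -1.6, 0, 0, 0, -0.1, 1], [1.9, -1.8, 0, 0, 0, -0.1, 1]])

```text
time_s: 14.42
tcp_pos: [0.5465, 0.0767, 0.0804]
eef_rot: [179.8, -0.3, 45.1]
force: [5.1, -1.5, 0.7]
width: 0.135
gripper_force: 39.1
```

```bash
python3 - <<'E'
from h import *
s=arm.sense(); p=s['tcp_pos']; print(p,s['eef_rot'],s['force'],s['ft_torque'],s['joint_positions'])
c=np.array([526.8,58.2]); v=p[:2]*1000-c; r=np.linalg.norm(v); a=np.arctan2(v[1],v[0]); print(r,np.degrees(a))
E
```

```text
[0.54648463 0.07665724 0.08035283] [179.77305766  -0.28396642  45.11902373] [ 5.10660662 -1.48956262  0.74400621] [-0.36647618 -0.99521001  0.28731382] [ 7.99050768e+00  2.33248539e+01 -1.94213966e+01  4.68903649e+01
 -9.53546863e-03  1.42872016e+02]
26.9843323363196 43.15687848882788
```

Emit:
carry_out(motion=[[1.7, -2.0, 0, 0, 0, -0.1, 1], [0.7, -1.0, 0, 0, 0, -0.05, 1]])

```text
time_s: 14.68
tcp_pos: [0.5486, 0.0744, 0.0803]
eef_rot: [179.9, -0.3, 36.7]
force: [4.1, 1.5, 2.3]
width: 0.133
gripper_force: 43.3
```

Emit:
carry_out(motion=[[0.7, -1.1, 0, 0, 0, -0.05, 1], [0.7, -1.1, 0, 0, 0, -0.05, 1]])

```text
time_s: 14.92
tcp_pos: [0.5477, 0.0735, 0.0803]
eef_rot: [-179.8, -0.2, 31.1]
force: [0.2, 4.9, 6.9]
width: 0.138
gripper_force: 71.5
```

```bash
python3 - <<'E'
from h import *
s=arm.sense(); p=s['tcp_pos']; print(p,s['eef_rot'],s['force'],s['ft_torque'])
c=np.array([526.8,58.2]); v=p[:2]*1000-c; r=np.linalg.norm(v); a=np.arctan2(v[1],v[0]); print(r,np.degrees(a))
E
```

```text
[0.5477249  0.07349581 0.08034209] [-179.7965121    -0.23754899   31.06383554] [0.181614   4.93863598 6.92203512] [0.91354568 0.14780624 1.0569456 ]
25.919363478563607 36.16628877447093
```

Emit:
carry_out(motion=[[0.5, -0.7, 0, 0, 0, 0.05, 1], [0.6, -0.8, 0, 0, 0, 0.04, 1], [0, 0, 0, 0, 0, 0, 1]])

```text
time_s: 15.3
tcp_pos: [0.5483, 0.074, 0.0802]
eef_rot: [-179.6, -0.4, 36.3]
force: [-0.1, 9.0, 5.5]
width: 0.138
gripper_force: 43.7
```

```bash
python3 - <<'E'
from h import *
s=arm.sense(); p=s['tcp_pos']; print(p,s['eef_rot'],s['force'],s['ft_torque'])
c=np.array([526.8,58.2]); v=p[:2]*1000-c; r=np.linalg.norm(v); a=np.arctan2(v[1],v[0]); print(r,np.degrees(a))
E
```

```text
[0.54834652 0.07404853 0.08024788] [-179.59058126   -0.36548896   36.32954936] [-0.13637502  9.04891123  5.52858899] [1.76415959 0.25116207 0.53940396]
26.747497297830172 36.33631620611319
```

Emit:
carry_out(motion=[[0, 0, 0, 0, 0, 0, 0], [0, 0, 0, 0, 0, 0, 0], [0, 0, 0, 0, 0, 0, 0], [0, 0, 30, 0, 0, 0, 0], [0, 0, 50, 0, 0, 0, 0], [0, 0, 25, 0, 0, 0, 0]], newtons=30)

```text
time_s: 16.05
tcp_pos: [0.549, 0.0695, 0.1867]
eef_rot: [179.9, -0.2, 36.1]
force: [0.3, 0.3, -0.7]
width: 0.5
gripper_force: 0.0
```

Emit:
carry_out(motion=[[16, -1.2, 0, 0, 0, 0.167, 0], [16, -1.2, 0, 0, 0, 0.167, 0], [16, -1.2, 0, 0, 0, 0.167, 0], [16, -1.2, 0, 0, 0, 0.167, 0], [16, -1.2, 0, 0, 0, 0.167, 0], [16, -1.2, 0, 0, 0, 0.167, 0], [0, 0, 0, 0, 0, 0, 0]])

```text
time_s: 16.92
tcp_pos: [0.6446, 0.062, 0.1836]
eef_rot: [-180.0, -0.0, 93.3]
force: [0.7, 0.4, -0.0]
width: 0.501
gripper_force: 0.0
```

```bash
python3 - <<'E'
from h import *
s=arm.sense(); print(s['tcp_pos'],s['eef_rot'],s['force'])
d=snap('wrist','w4')
L=np.array([.9978,.0663])
for r in(.113,.123): print(r,proj(d,[[.5268+r*L[0]-w*L[1],.0582+r*L[1]+w*L[0],.093] for w in(-.015,.015)]))
E
```

```text
[0.64456476 0.06201403 0.18358703] [-1.79973824e+02 -1.50631618e-03  9.33433930e+01] [ 0.65922256  0.4197688  -0.0139797 ]
0.113 [[313.4724932  254.98085609]
 [312.83889923 215.3010104 ]]
0.123 [[327.16560245 254.87699236]
 [327.08566698 215.18841092]]
```

View pics/w4.png

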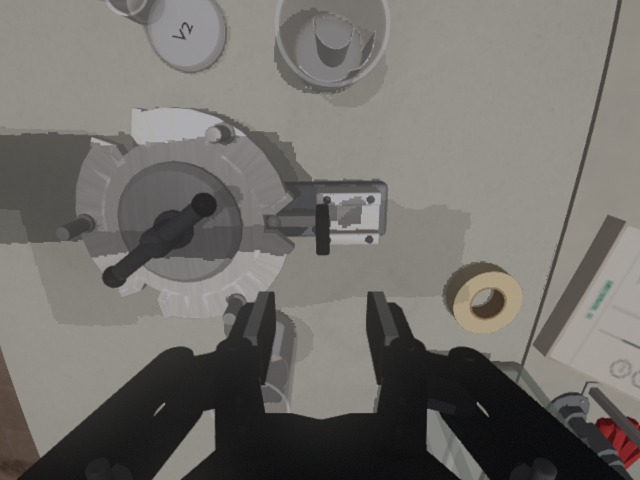

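The slide is still home, with the tab at (323,230) and the nose in the slot at (275,222). The bar has been turned about 140° and the glassware hasn't moved. I'll grip the tab and pull it back.

Emit:
carry_out(motion=[[1, 4.5, -40, 0, 0, 0, 0], [0, 0, -40, 0, 0, 0, 0], [0, 0, -20, 0, 0, 0, 0], [0, 0, -18, 0, 0, 0, 0], [0, 0, 0, 0, 0, 0, 0]])

```text
time_s: 17.6
tcp_pos: [0.6425, 0.0667, 0.0648]
eef_rot: [-179.7, 0.0, 93.4]
force: [-1.7, -0.3, 0.1]
width: 0.499
gripper_force: 0.0
```

Emit:
carry_out(motion=[[0, 0, 0, 0, 0, 0, 1], [0, 0, 0, 0, 0, 0, 1], [0, 0, 0, 0, 0, 0, 1], [0, 0, 0, 0, 0, 0, 1], [0, 0, 0, 0, 0, 0, 1]])

```text
time_s: 18.23
tcp_pos: [0.6456, 0.067, 0.0676]
eef_rot: [179.9, 0.0, 93.5]
force: [-1.3, -1.2, 6.0]
width: 0.109
gripper_force: 32.6
```

Emit:
carry_out(motion=[[4, 0.3, 0, 0, 0, 0, 1], [5, 0.3, 0, 0, 0, 0, 1], [5, 0.3, 0, 0, 0, 0, 1], [5, 0.4, 0, 0, 0, 0, 1], [4, 0.3, 0, 0, 0, 0, 1], [3, 0.2, 0, 0, 0, 0, 1], [0, 0, 0, 0, 0, 0, 1]])

```text
time_s: 19.1
tcp_pos: [0.6718, 0.0688, 0.0676]
eef_rot: [179.9, -0.0, 93.5]
force: [0.3, 0.0, 6.0]
width: 0.109
gripper_force: 32.5
```

Emit:
carry_out(motion=[[1.5, 0.1, 0, 0, 0, 0, 1], [1.5, 0.1, 0, 0, 0, 0, 1], [0, 0, 0, 0, 0, 0, 1]])

```text
time_s: 19.48
tcp_pos: [0.6735, 0.0689, 0.0675]
eef_rot: [-180.0, -0.0, 93.5]
force: [-3.9, -0.3, 7.8]
width: 0.109
gripper_force: 32.8
```

Emit:
carry_out(motion=[[0, 0, 0, 0, 0, 0, 0], [0, 0, 0, 0, 0, 0, 0], [0, 0, 0, 0, 0, 0, 0], [0, 0, 30, 0, 0, 0, 0], [0, 0, 50, 0, 0, 0, 0], [0, 0, 40, 0, 0, 0, 0], [0, 0, 0, 0, 0, 0, 0]])

```text
time_s: 20.35
tcp_pos: [0.6767, 0.0691, 0.1907]
eef_rot: [179.5, -0.0, 93.5]
force: [0.9, 0.6, -0.9]
width: 0.502
gripper_force: 0.0
```

```bash
python3 - <<'E'
from h import *
s=arm.sense(); print(s['tcp_pos'],s['eef_rot'],s['force'])
d=snap('wrist','w5')
E
```

```text
[0.67668928 0.06910012 0.19066595] [ 1.79530408e+02 -2.00649878e-02  9.34839878e+01] [ 0.932966    0.57065621 -0.89183401]
```

View pics/w5.png

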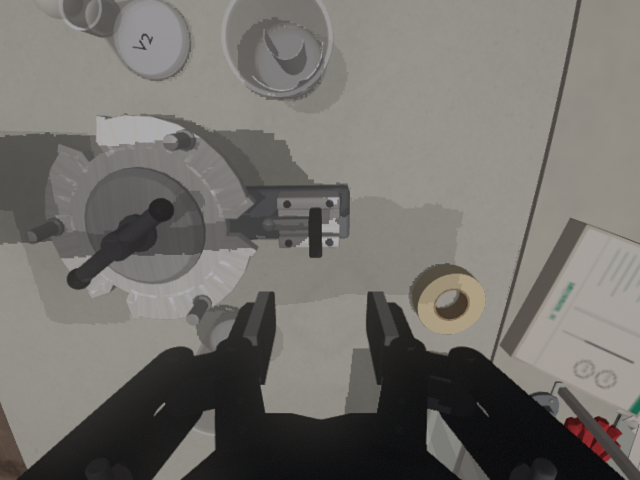

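The slide is back against its stop, with the tab at (315,232) and the nose clear of the notch at (268,226). The rotor and bar are still, and the glass is standing.

```bash
python3 -c "
from h import *
print(arm.sign_off())"
```

```text
the job is handed in; nothing more can be done
None
```

I locked the rotor, turned the nut clockwise about 140° to its stop, and pulled the lock slide fully back; in the last view the glassware was still in place. I handed the job in at about 20 s; no verdict came back.

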